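# Slide the shelf divider past its spring pin

## Task

Move the shelf divider into the locked bay at the end of its rail: press the spring release bar down with the fingertips and keep it held down while you push the divider along the rail, right past the spring pin and on to the end stop, then let the bar go so the pin springs up behind the divider. Only press and push: do not lift, tip or carry the divider, and leave the stapler, the bowl of pushpins and the tape roll where they are.

Things in the scene. Friction and masses are not known exactly. Their poses are not given: they have to be found in the camera images.
- rail: Fixed dark steel rail on the plywood, base 140 (x) by 350 (y) by 8 mm. Origin: centre of its underside; z up, +y along the rail towards the end stop. An open channel 63 mm wide, centred on x = +20 mm, runs along y: floor at z = 8, side walls 4 mm thick up to z = 20 mm. Beside it, centred on x = -34 mm, lies the release bar. Place and yaw vary.
- stop_face (a point): Middle of the end stop's face, at x = +20, y = +145, z = 19 mm in the rail's frame. The stop is a block across the channel, 14 mm thick, its top 30 mm above the plywood. The divider's origin is at y = +105 mm when its foot touches this face.
- divider: Loose divider, 0.8 kg: slippery white nylon foot 61 (x) by 80 (y) by 12 mm in the channel, axes as the rail's. Origin: centre of the foot's underside; starts at rail y = -85 to -20 mm. Across its middle stands a grey plate 5 mm thick in y; its top part, 40 to 66 mm above the plywood, spans x = -73 to +37 mm of the origin, over the bar: a fingertip holding the bar down can push it there.
- catch (a joint): How far the spring catch is pressed, m: 0 = up (returns by itself), 0.014 = fully down. Release bar and pin are one rigid part that moves straight down wherever the bar is pressed; about 2 N to start, 4 N fully down. Up, the pin blocks the divider's foot; beyond 0.008 the pin is below the channel floor and the foot passes over it. Under the foot the pin cannot rise.
- bar_top (a point): Centre of the top face of the release bar, a flat aluminium bar 32 mm wide (x), 275 mm long (y), that moves with the catch. At x = -34, y = -22.5 mm in the rail's frame, so the bar runs from y = -160 to +115 mm; its top is 36 mm above the plywood when up, 22 mm fully down. The divider's plate overhangs it by 4 mm when up.
- pin_top (a point): Centre of the top of the spring pin, a steel plunger 16 mm across in the middle of the channel at x = +20, y = +50 mm in the rail's frame, 8 mm above the channel floor when up; it moves with the catch.
- stapler: Bystander: blue stapler, 36 by 130 by 55 mm, lying along its y; origin at the centre of its underside. Beyond the rail (+x side).
- bowl: Bystander: white ceramic bowl of pushpins, 108 mm across, 45 mm high; origin at the centre of its underside. Beyond the rail (+x side).
- tape_roll: Bystander: masking tape roll lying flat, 96 mm across, 24 mm high; origin at the centre of its underside. Beyond the rail (+x side).
Things that resemble listed ones, but are neither listed nor needed, are in the scene too. Leave any blue or yellow look-alike of the divider alone.

How it is judged:
By the outcome, as a careful person would: the job done as asked, in the order asked, and still so for the second after the job is handed in, with the robot touching nothing.
It also fails if it takes over 38 s, if anything falls off the work surface, if the arm or the gripper's body presses on something with over 40 N, if the wrist force passes 120 N, or if a joint passes its speed limit or range.

## Robot

A 6-joint arm with a two-finger parallel gripper is mounted at the origin on the work surface. World frame = base frame: x ahead of the robot, y to its left, z up, the work surface at z = 0. Lengths are in m, angles in degrees, forces in N, time in s.
With the tool pointing down it reaches from about 0.3 to 0.75 m from the base axis. Payload 8.5 kg.
Tool frame: the origin (TCP) lies at the very end of the fingers, on their centre line; the grasp point (between the pads) lies 19 mm behind it; z points along the fingers, y is the line along which they close (so a half turn about z gives the same grasp; the last joint's range is limited). The gripper opens to 85 mm and grips with 20 to 120 N. Pads are 22 mm wide; open, the fingers measure 114 mm over their backs; the gripper's body (76 mm by 85 mm) begins 54 mm behind the grasp point. The pads swing forward as they close: fully open they stand 13 mm farther back than shut.
Start: joints at [-84.987, 21.807, 74.336, -0, 83.858, -12.336], TCP at [0.164, -0.525, 0.231] pointing down, gripper open.
Joint ranges: [-178.18, 178.18], [-50.72, 133.34], [12.68, 142.11], [-81.47, 261.47], [9.98, 163.14], [-165.26, 165.26]. Speed limits (degrees/s): [136.94, 136.94, 180, 180, 180, 180].

## Interface

Orientations are given as a 3x3 rotation matrix whose columns are the frame's x, y, z axes.
In Python, from rig import env, optics, spotter gives the robot as it stands.
- The arm moves only by the shell command python3 -m crank 'ROWS' [FORCE]. ROWS is JSON, one flat list of numbers, 5 for each row, row after row: the finger opening in cm, from 0 to 8.54, then the shift along the tool's x, y, z in cm, then the turn about the tool's z in rad. A call has exactly 8 rows; each row shifts and turns the commanded pose from where the row before left it, along the tool's axes as they then stand; what a row does not reach is not made up. A row lasts 1/12 s, in which the tool goes at most 41.7 mm and 7.16 degrees, less where a joint would pass 70% of its speed; a pose out of reach is approached as far as the arm can. A call is refused whole if a number of a shift passes 4.17 or a number of a turn 0.125, either way. A call with a gripper value outside its range is refused whole. The fingers move at their own pace and stop on an object; FORCE is the grip in N (left out, the last holds). Time passes only in rows, so rows that do not move let the fingers close, or fill a call up. It gives the time, the measured TCP pose, the force, the opening and the grip force at its end, in the units of the state.
- env.observe(): the state, without advancing time (a new reading comes with each control period).
- optics.get_image(name): name is "side" or "top"; returns a dict with "color" (384x512x3 uint8, red, green, blue), "intrinsics" (3x3 intrinsics, pixels), "pose" (4x4, takes a point from camera to world coordinates). Camera axes: x right, y up, looking along -z (the intrinsics and any distortion apply to the point x, -y, -z); pixel columns grow to the right and rows downward; lengths in m; the calibration is good to about 2 mm. A picture is of the moment at which its call begins. There is no depth.
- env.close_job(): hands the job in; it is judged then, once.
Trained networks look in a picture, given as the dict that the camera call returned (one of the last four; its "shot" number tells which), for a name from the list of things; names that differ only in an ending like _2 or _b are one class to them, and where a whole thing is asked for, a point or a joint stands for the part that bears it (a point fixed in the world has none). Each returns a list of dicts, best first, with "score" (0 to 1); they miss things now and then, are a little off and sometimes report something else, mostly with a low value. They report only what shows in the picture. A call takes as long as a camera call. They do not tell look-alikes from the thing itself.
- spotter.look_for(picture, query): "at" ([column, row] as shares, 0 to 1, of the picture: columns of its width, rows of its height, amid what is visible of it).
The state is a dict: "time_s": time; "q": joint angles; "qvel": joint speeds; "joint_efforts": joint torques, N m; "position": TCP position; "tool_rot": TCP orientation; "ft_force": force on the tool from outside, world axes, zero at the start; "wrist_torque": the same for the moment, N m; "grip_width": finger opening in m; "gripper_force": force on a finger pad.
Only numpy, scipy, OpenCV 4.12 (cv2) and the standard library are available. Lean on these libraries where they do the work, as an engineer would, in place of code of your own. Each camera call takes 0.05 s, during which the arm holds its last target. There are 200 camera calls.

## Working session

There is one attempt and no reset: what is moved stays moved. The work goes in short steps, Python scripts to look and compute and a shell command to move; the robot and the scene stay as the last step left them, time stands still between calls to the robot, and variables do not carry over. Pictures are saved under pics/ and viewed, at most 10 in all, crops included, and the job is handed in when it is done.

```bash
mkdir -p pics
cat > h.py <<'E'
import numpy as np, cv2
from rig import env, optics, spotter
def snap(n,f=None):
    p=optics.get_image(n)
    if f: cv2.imwrite('pics/'+f,p['color'][:,:,::-1])
    return p
def ray(p,uv):
    K=np.array(p['intrinsics']);T=np.array(p['pose'])
    d=np.linalg.inv(K)@[uv[0],uv[1],1]; d=T[:3,:3]@(d*[1,-1,-1]); return T[:3,3],d
def atz(p,uv,z):
    o,d=ray(p,uv); return o+d*(z-o[2])/d[2]
def proj(p,X):
    K=np.array(p['intrinsics']);T=np.array(p['pose'])
    c=T[:3,:3].T@(np.array(X)-T[:3,3]); c=K@(c*[1,-1,-1]); return c[:2]/c[2]
E
python3 - <<'E'
from h import *
np.set_printoptions(precision=3,suppress=True)
s=env.observe();print(s['time_s'],s['position'],s['tool_rot'],s['ft_force'])
H=dict(rail=.008,divider=.05,bar_top=.036,pin_top=.016,stop_face=.019,stapler=.05,bowl=.04,tape_roll=.024)
for n in('top','side'):
    p=snap(n,n+'0.png');print(n,p['pose'],p['intrinsics'],[k for k in p])
    for k in H:
        for r in spotter.look_for(p,k)[:3]:
            uv=np.array(r['at'])*[512,384];print(k,round(r['score'],2),uv,atz(p,uv,H[k]))
E
```

```text
0.0 [ 0.164 -0.525  0.231] [[ 0.955  0.298 -0.   ]
 [ 0.298 -0.955  0.001]
 [ 0.    -0.001 -1.   ]] [-0.053 -0.31   0.167]
top [[-0.025  0.991 -0.133  0.417]
 [-0.999 -0.027 -0.02  -0.036]
 [-0.024  0.133  0.991  1.179]
 [ 0.     0.     0.     1.   ]] [[468.233   0.    255.351]
 [  0.    468.233 189.675]
 [  0.      0.      1.   ]] ['color', 'intrinsics', 'pose', 'shot']
rail 0.81 [231.117 197.414] [0.557 0.049 0.008]
divider 0.91 [254.208 188.006] [ 0.573 -0.011  0.05 ]
divider 0.75 [366.08  199.104] [ 0.539 -0.28   0.05 ]
divider 0.73 [232.806 283.2  ] [0.347 0.046 0.05 ]
bar_top 0.77 [243.61  207.091] [0.529 0.017 0.036]
bar_top 0.44 [228.813 201.408] [0.544 0.053 0.036]
pin_top 0.63 [242.278 210.01 ] [0.524 0.021 0.016]
stop_face 0.86 [231.885 198.797] [0.552 0.047 0.019]
stapler 0.61 [243.405 134.899] [0.707 0.013 0.05 ]
bowl 0.86 [185.6   130.714] [0.724 0.158 0.04 ]
bowl 0.36 [312.013 130.598] [ 0.715 -0.158  0.04 ]
tape_roll 0.72 [310.221 126.797] [ 0.729 -0.155  0.024]
side [[ 0.962  0.216 -0.167  0.433]
 [-0.273  0.741 -0.613 -0.486]
 [-0.008  0.636  0.772  0.619]
 [ 0.     0.     0.     1.   ]] [[358.251   0.    248.801]
 [  0.    358.251 190.259]
 [  0.      0.      1.   ]] ['color', 'intrinsics', 'pose', 'shot']
rail 0.9 [241.101 198.912] [ 0.543 -0.019  0.008]
divider 0.95 [163.482 252.403] [ 0.369 -0.13   0.05 ]
divider 0.93 [253.798 185.894] [ 0.57  -0.025  0.05 ]
divider 0.87 [145.92 193.19] [0.352 0.018 0.05 ]
bar_top 0.78 [230.502 193.882] [ 0.52  -0.021  0.036]
pin_top 0.81 [229.683 195.11 ] [ 0.521 -0.008  0.016]
stop_face 0.98 [242.022 201.216] [ 0.541 -0.034  0.019]
stapler 0.7 [310.477 171.61 ] [ 0.698 -0.021  0.05 ]
bowl 0.62 [233.523 195.418] [ 0.525 -0.03   0.04 ]
bowl 0.56 [294.81  119.117] [0.732 0.164 0.04 ]
tape_roll 0.95 [335.718 213.504] [ 0.715 -0.122  0.024]
```

View pics/top0.png

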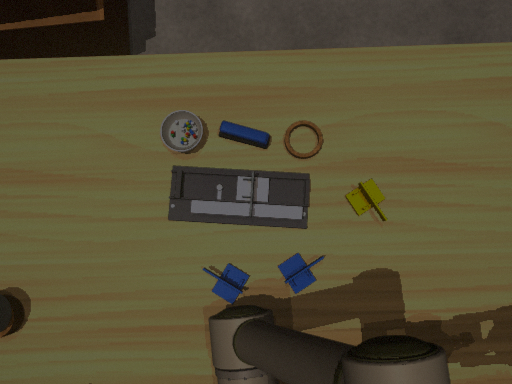

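View pics/side0.png

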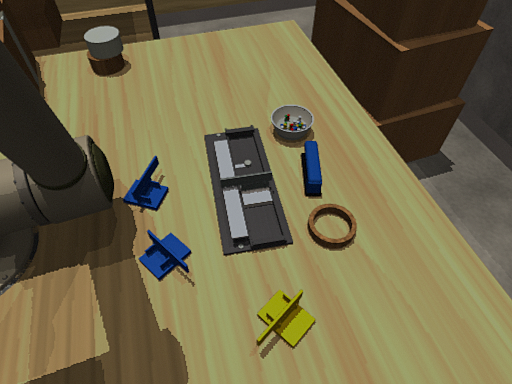

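The top view shows the rail with corners near (172,167), (310,173), (307,228) and (168,220). The end stop is at the left (world +y), the bar is on the robot side, and the plate is at column 253. The look-alikes are yellow at (368,200) and blue at (230,283) and (300,272). I'll zoom in on the rail.

Run:
```python
from h import *
for n,(a,b,c,d) in dict(top=(160,158,320,238),side=(195,115,300,255)).items():
    im=cv2.imread(f'pics/{n}0.png')[b:d,a:c]; k=5 if n=='top' else 4.2
    im=cv2.convertScaleAbs(cv2.resize(im,None,fx=k,fy=k,interpolation=cv2.INTER_CUBIC),alpha=1.6)
    cv2.imwrite(f'pics/{n}0c.png',im)
```

```text
(no output)
```

View pics/top0c.png

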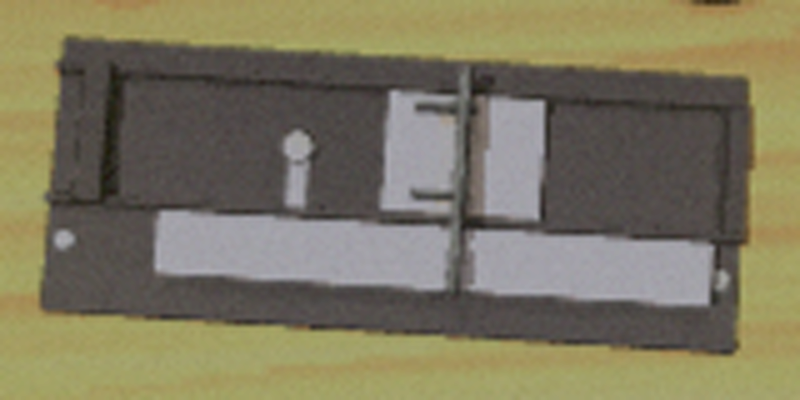

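View pics/side0c.png

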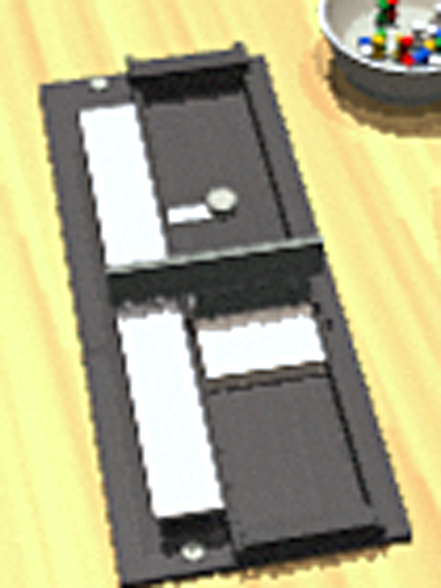

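```bash
cat > fit.py <<'E'
from h import *
from scipy.optimize import least_squares
np.set_printoptions(precision=4,suppress=True)
P={n:snap(n) for n in('top','side')}
M=[('top',42,308,-70,175,8),('top',735,352,-70,-175,8),('top',65,38,70,175,8),('top',748,78,70,-175,8),
('top',157,210,-18,115,36),('top',155,272,-50,115,36),('top',712,304,-50,-160,36),('top',715,241,-18,-160,36),('top',298,145,20,50,16),
('side',40,87,-70,175,8),('side',262,57,70,175,8),('side',410,540,70,-175,8),('side',122,585,-70,-175,8),
('side',80,110,-50,115,36),('side',135,104,-18,115,36),('side',222,508,-18,-160,36),('side',160,518,-50,-160,36),('side',222,200,20,50,16)]
D=[('top',464,68,57,0,66),('top',455,293,-53,0,66),('top',388,90,50.5,40,20),('top',545,98,50.5,-40,20),('top',540,220,-10.5,-40,20),('side',107,270,-53,0,66),('side',322,241,57,0,66)]
def full(n,u,v): 
    k,o=(5,(160,158)) if n=='top' else (4.2,(195,115)); return np.array([(u+.5)/k-.5+o[0],(v+.5)/k-.5+o[1]])
def W(q,x,y,z):
    c,s=np.cos(q[2]),np.sin(q[2]); return [q[0]+(c*x-s*y)/1e3,q[1]+(s*x+c*y)/1e3,z/1e3]
def f(q): return np.concatenate([proj(P[n],W(q,x,y,z))-full(n,u,v) for n,u,v,x,y,z in M]+[proj(P[n],W(q,x,y+q[3]*1000,z))-full(n,u,v) for n,u,v,x,y,z in D])
r=least_squares(f,[.54,.0,0,-.03],loss='soft_l1',x_scale=[.01,.01,.1,.01])
q=r.x;print('rail',q[:2],'yaw deg',np.degrees(q[2]),'div y',q[3]);print(r.fun.reshape(-1,2).round(1).tolist())
for y in (q[3]*1000-30,115,105):print(y,W(q,-34,y,36))
E
python3 fit.py; python3 -c "
from rig import env;import numpy as np;R=np.array(env.observe()['tool_rot']);print(np.degrees(np.arctan2(R[1,0],R[0,0])))"
```

```text
rail [0.5596 0.0288] yaw deg -5.018872209988212 div y -0.03298363560678221
[[-0.1, 0.3], [0.7, 0.2], [0.1, -0.4], [0.8, -0.4], [0.5, -0.4], [-0.1, 0.1], [0.5, 0.6], [0.6, 0.1], [0.5, 0.1], [-0.8, -1.1], [0.3, -1.1], [1.1, -1.4], [-0.6, -0.1], [-0.4, 0.1], [-0.2, -0.3], [0.5, -0.5], [-1.3, -0.1], [-0.2, -0.4], [0.6, -0.6], [-0.6, -0.1], [0.3, -0.2], [0.7, 0.1], [0.2, -0.1], [-0.5, -0.4], [0.4, -1.2]]
-62.983635606782215 [np.float64(0.5202245161152746), np.float64(-0.030960155935962623), 0.036]
115 [np.float64(0.5357952127882236), np.float64(0.14634107911029093), 0.036]
105 [np.float64(0.5349203741200581), np.float64(0.13637941974527135), 0.036]
17.347636275042984
```

```bash
python3 -m crank '[0,0,0,0,-0.118, 0,0,0,0,-0.118, 0,0,0,0,-0.118, 0,0,0,0,-0.118, 0,0,0,0,-0.118, 0,0,0,0,-0.118, 0,0,0,0,-0.118, 0,0,0,0,-0.118]'
python3 -m crank '[0,0,0,0,-0.118, 0,0,0,0,-0.118, 0,2.9,1.7,0,0, 0,2.9,1.7,0,0, 0,2.9,1.7,0,0, 0,2.9,1.7,0,0, 0,2.9,1.7,0,0, 0,2.9,1.7,0,0]'
cat > st.py <<'E'
from h import *
np.set_printoptions(precision=4,suppress=True)
s=env.observe();a=np.radians(-5.02);c,n=np.cos(a),np.sin(a)
p=np.array(s['position']);d=p[:2]-[.5596,.0288];R=np.array(s['tool_rot'])
print('t',s['time_s'],'railxy mm',(c*d[0]+n*d[1])*1e3,(-n*d[0]+c*d[1])*1e3,'z',p[2]*1e3,'yaw',np.degrees(np.arctan2(R[1,0],R[0,0])),'F',s['ft_force'],'grip',s['grip_width'],'q',s['q'])
E
python3 st.py
```

```text
time_s: 1.67
position: [0.164, -0.525, 0.2313]
tool_rot: [[0.313, 0.95, 0.0], [0.95, -0.313, 0.0], [0.0, 0.0, -1.0]]
ft_force: [0.3, -0.3, -0.2]
grip_width: 0.0003
gripper_force: 0.0
time_s: 2.33
position: [0.2815, -0.3592, 0.2314]
tool_rot: [[0.088, 0.996, 0.0], [0.996, -0.088, -0.0], [-0.0, 0.0, -1.0]]
ft_force: [0.2, 0.2, -0.9]
grip_width: -0.0001
gripper_force: 0.0
t 2.3333 railxy mm -243.06450649273933 -410.85112766148063 z 231.44632043063694 yaw 84.93825560360489 F [ 0.2016  0.1769 -0.8752] grip -6.770106194992415e-05 q [-66.8339  12.3678  88.2351   0.0016  79.3763 -61.7725]
```

```bash
python3 -m crank '[0,2.9,1.75,0,0, 0,2.9,1.75,0,0, 0,2.9,1.75,0,0, 0,2.9,1.75,0,0, 0,2.9,1.75,0,0, 0,2.9,1.75,0,0, 0,2.9,1.75,0,0, 0,2.9,1.75,0,0]' >/dev/null
python3 -m crank '[0,2.9,1.7,0,0, 0,2.9,1.7,0,0, 0,2.5,1.5,2,0, 0,2,1,2,0, 0,0,0,3,0, 0,0,0,3,0, 0,0,0,0,0, 0,0,0,0,0]' >/dev/null; python3 st.py
```

```text
t 3.6667 railxy mm -44.687786545006595 -77.33171569158031 z 131.16480561317033 yaw 84.95580847255131 F [ 0.5592 -0.071   0.9546] grip 0.0004955931487015793 q [-18.2977  23.6716  89.6259   0.0011  66.8296 -13.254 ]
```

```bash
python3 -m crank '[0,0.8,0.5,1.5,0, 0,0.7,0.57,1.5,0, 0,0,0,1.5,0, 0,0,0,1.5,0, 0,0,0,1,0, 0,0,0,0.5,0, 0,0,0,0,0, 0,0,0,0,0]' >/dev/null; python3 st.py
python3 - <<'E'
from h import *
p=snap('side');im=p['color'][105:265,190:330,::-1]
q=snap('top')['color'][150:240,160:330,::-1]
a=cv2.resize(im,None,fx=3.6,fy=3.6,interpolation=2);b=cv2.resize(q,None,fx=1.65,fy=1.65,interpolation=2)
b=cv2.copyMakeBorder(b,0,a.shape[0]-b.shape[0],0,0,0);cv2.imwrite('pics/c1.png',cv2.convertScaleAbs(np.hstack([a,b]),alpha=1.4))
E
```

```text
t 4.3333 railxy mm -32.88318518068869 -62.71602886672094 z 57.72963463792316 yaw 84.93926655705148 F [-0.1265  0.5921 -0.5248] grip -7.96441823450143e-05 q [-16.3828  30.3403  92.8932   0.0006  56.635  -11.3224]
```

View pics/c1.png

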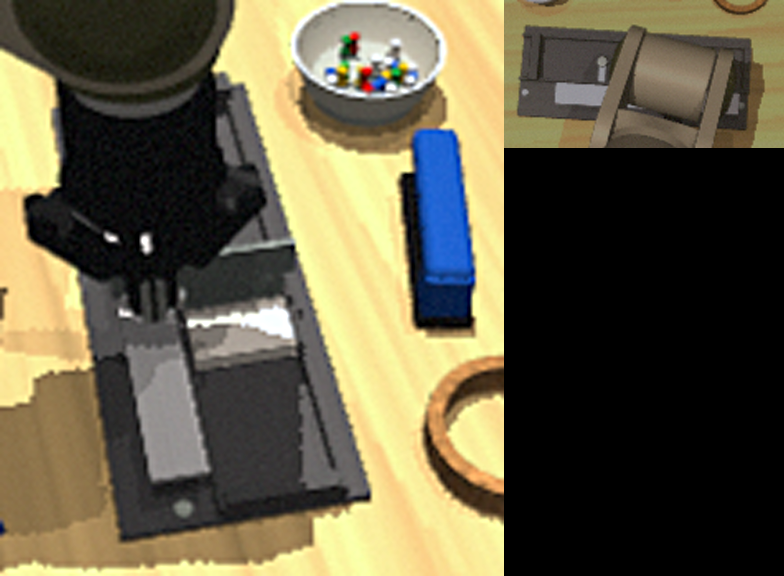

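The fingertips (150,310 in the crop) sit over the bar just behind the plate. Next I press down.

```bash
python3 -m crank '[0,0,0,1,0, 0,0,0,0.8,0, 0,0,0,0.5,0, 0,0,0,0.5,0, 0,0,0,0.4,0, 0,0,0,0.2,0, 0,0,0,0,0, 0,0,0,0,0]' >/dev/null; python3 st.py
```

```text
t 5.1 railxy mm -33.824154900065984 -62.37621649335179 z 22.339165667917438 yaw 84.96089230202891 F [-1.6717 -0.169   3.2989] grip 0.0005123250578358017 q [-16.3637  33.4953  94.7817  -0.0054  51.7378 -11.3212]
```

```bash
for i in 1; do python3 -m crank '[0,0.4,0,0,0, 0,0.4,0,0,0, 0,0.4,0,0,0, 0,0.4,0,0,0, 0,0.4,0,0,0, 0,0.5,0,0,0, 0,0.5,0,0,0, 0,0.5,0,0,0]' >/dev/null; python3 st.py; done
python3 -m crank '[0,0.5,0,0,0, 0,0.5,0,0,0, 0,0.5,0,0,0, 0,0.5,0,0,0, 0,0.5,0,0,0, 0,0.5,0,0,0, 0,0.5,0,0,0, 0,0.5,0,0,0]' >/dev/null; python3 st.py
```

```text
t 5.7667 railxy mm -33.35458146046506 -27.59390403800082 z 22.485717286979447 yaw 84.96868336890218 F [-0.7495 -7.9878  4.6497] grip -9.22807696889016e-05 q [-12.4621  33.6452  94.3826  -0.0853  51.9179  -7.3783]
t 6.4333 railxy mm -33.37785859626999 12.463001258997942 z 22.489896364036483 yaw 84.97027708570994 F [-0.2391 -6.8657  3.7377] grip 0.0003542833677817639 q [-8.0096 34.0099 93.5077 -0.0845 52.4356 -2.9284]
```

```bash
python3 -m crank '[0,0.7,0,0,0, 0,0.7,0,0,0, 0,0.7,0,0,0, 0,0.7,0,0,0, 0,0.7,0,0,0, 0,0.7,0,0,0, 0,0.6,0,0,0, 0,0.6,0,0,0]' >/dev/null; python3 st.py; 
python3 -m crank '[0,0.4,0,0,0, 0,0.3,0,0,0, 0,0.3,0,0,0, 0,0.2,0,0,0, 0,0.1,0,0,0, 0,0.1,0,0,0, 0,0,0,0,0, 0,0,0,0,0]' >/dev/null; python3 st.py
```

```text
t 7.1 railxy mm -33.41918737716216 66.59929001482688 z 22.480348598830602 yaw 84.97604998604295 F [ 0.5778 -7.8032  5.4972] grip -6.86284836167527e-05 q [-2.0666 34.8298 91.5506 -0.0846 53.5839  3.0075]
t 7.7667 railxy mm -33.63372203660268 80.44327229270704 z 22.461742708455983 yaw 84.97515760842191 F [ 0.2438 -6.6453  4.349 ] grip 3.0783105143475372e-06 q [-0.5785 35.0932 90.9272 -0.0675 53.9716  4.4861]
```

```bash
python3 -m crank '[0,0.2,0,0,0, 0,0.2,0,0,0, 0,0.15,0,0,0, 0,0.15,0,0,0, 0,0.1,0,0,0, 0,0.1,0,0,0, 0,0,0,0,0, 0,0,0,0,0]' >/dev/null; python3 st.py
```

```text
t 8.4333 railxy mm -33.63374490255143 89.38086199685122 z 22.440617662882616 yaw 84.9696055067647 F [-0.9033 -7.7369  5.5322] grip -4.0270247125892435e-05 q [ 0.3789 35.2826 90.4812 -0.0692 54.2326  5.4497]
```

```bash
python3 -m crank '[0,0.1,0,0,0, 0,0.1,0,0,0, 0,0.05,0,0,0, 0,0.05,0,0,0, 0,0,0,0,0, 0,0,0,0,0, 0,0,0,0,0, 0,0,0,0,0]' >/dev/null; python3 st.py
```

```text
t 9.1 railxy mm -33.642938543706705 91.73067827979533 z 22.508224083951223 yaw 84.96432610895194 F [ -1.7966 -10.9192   5.9144] grip -0.000536165671165062 q [ 0.656  35.3355 90.338  -0.137  54.3396  5.7715]
```

```bash
python3 -m crank '[0,0.05,0,0,0, 0,0.05,0,0,0, 0,0.05,0,0,0, 0,0,0,0,0, 0,0,0,0,0, 0,0,0,0,0, 0,0,0,0,0, 0,0,0,0,0]' >/dev/null; python3 st.py
```

```text
t 9.7667 railxy mm -33.60876401725372 92.56236382682216 z 22.837979690884175 yaw 84.96515488102526 F [ -2.6449 -15.6261   9.9593] grip -0.00011677411153992872 q [ 0.7724 35.3323 90.262  -0.2093 54.4233  5.9291]
```

```bash
python3 -m crank '[0,-0.2,0,0,0, 0,-0.3,0,0,0, 0,-0.3,0,0,0, 0,0,0,0,0, 0,0,0,-0.4,0, 0,0,0,-0.4,0, 0,0,0,-0.4,0, 0,0,0,-0.4,0]' >/dev/null; python3 st.py
python3 -m crank '[0,0,0,-1,0, 0,0,0,-2,0, 0,0,0,-3,0, 0,0,0,-3,0, 0,-2,-2,-2,0, 0,-3,-2,0,0, 0,-3,-2,0,0, 0,-3,-2,0,0]' >/dev/null
python3 -m crank '[0,-3,-2,0,0, 0,-3,-2,0,0, 0,-3,-2,0,0, 0,-3,-2,0,0, 0,-3,-2,0,0, 0,-3,-1,0,0, 0,0,0,0,0, 0,0,0,0,0]' >/dev/null; python3 st.py
python3 - <<'E'
from h import *
a=snap('top')['color'][155:240,160:320,::-1];b=snap('side')['color'][105:225,190:310,::-1]
a=cv2.resize(a,None,fx=2.8,fy=2.8,interpolation=2);b=cv2.resize(b,None,fx=2.9,fy=2.9,interpolation=2)
a=cv2.copyMakeBorder(a,0,b.shape[0]-a.shape[0],0,0,0);cv2.imwrite('pics/c2.png',cv2.convertScaleAbs(np.hstack([a,b]),alpha=1.5))
E
```

```text
t 10.4333 railxy mm -33.90875850673693 86.1604589636536 z 38.62648571654232 yaw 84.97303301036335 F [ 0.1588 -0.0126 -0.2831] grip -8.030889142978592e-05 q [ 0.0153 33.801  89.889  -0.012  56.3436  5.0489]
t 11.7667 railxy mm -224.2938897950119 -204.89583533852164 z 148.75012136972467 yaw 84.73407265243678 F [-0.1319  0.2816 -0.7113] grip -9.422299213155248e-05 q [-45.4342   7.8211 110.2489  -0.0052  61.9136 -40.1658]
```

View pics/c2.png

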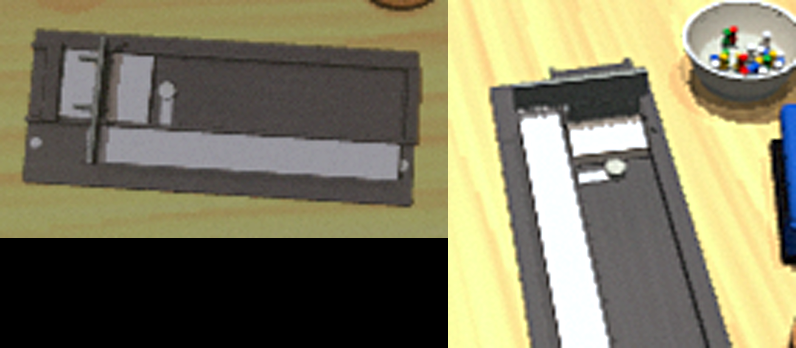

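The crop shows the pin up at (167,90), behind the foot, whose rear edge is at column 155. I'll check numerically that the foot is seated against the stop.

Run:
```python
from h import *
p=snap('top','t9.png');q=snap('side')
a=np.radians(-5.02);c,s=np.cos(a),np.sin(a)
W=lambda x,y,z:[.5596+(c*x-s*y)/1e3,.0288+(s*x+c*y)/1e3,z/1e3]
for y in(105,101):
    for n,P in(('rearfoot',(20,y-40,20)),('frontfoot',(20,y+40,20)),('plate+',(57,y,66)),('plate-',(-53,y,66)),('pin',(20,50,16)),('pin_down',(20,50,8)),('stopedge',(20,145,30))):
        print(y,n,((proj(p,W(*P))-[160,155]+.5)*2.8-.5).round(1),((proj(q,W(*P))-[190,105]+.5)*2.9-.5+[448,0]).round(1))
im=p['color'][160:205,160:225,::-1];cv2.imwrite('pics/c3.png',cv2.convertScaleAbs(cv2.resize(im,None,fx=12,fy=12,interpolation=2),alpha=1.8))
```

```text
105 rearfoot [150.9  87.9] [611.5 149.3]
105 frontfoot [62.2 82.7] [594.4  84.4]
105 plate+ [102.1  35.5] [646.8  67.7]
105 plate- [ 91.9 162.1] [510.9  85.9]
105 pin [168.   89.5] [615.  165.9]
105 pin_down [168.9  90.8] [615.1 172.7]
105 stopedge [60.2 81. ] [594.1  75.5]
101 rearfoot [155.4  88.2] [612.4 152.8]
101 frontfoot [66.6 82.9] [595.3  87.4]
101 plate+ [106.7  35.7] [647.8  70.9]
101 plate- [ 96.5 162.4] [511.5  89.2]
101 pin [168.   89.5] [615.  165.9]
101 pin_down [168.9  90.8] [615.1 172.7]
101 stopedge [60.2 81. ] [594.1  75.5]
```

View pics/c3.png

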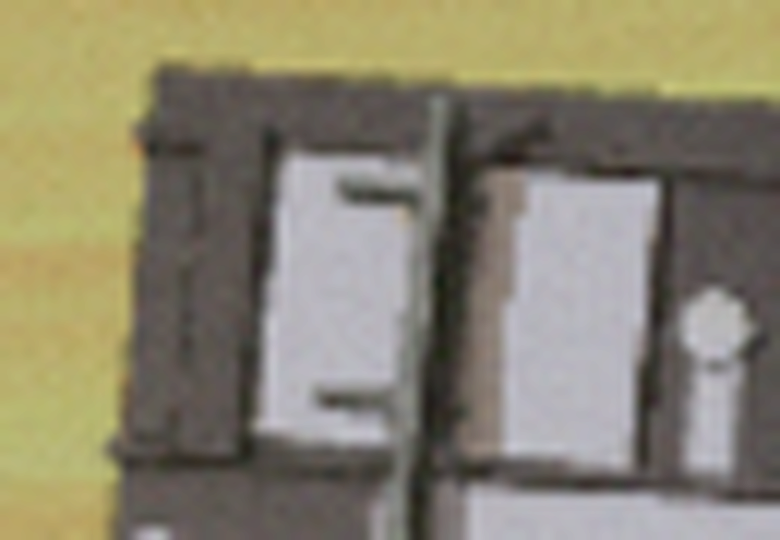

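```bash
python3 -c "
from rig import env;print(env.close_job())"
```

```text
the job is handed in; nothing more can be done
None
```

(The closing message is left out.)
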